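Load the indexing stage and hold its index plunger back

TASK

Stand the yellow dental cast on the round turntable, teeth up, centred between the two posts with its long side in line with them, and let go of it. Then take the red knob of the sprung index plunger, pull it straight back as far as it goes so that its pin is clear of the hole in the turntable's rim, and finish while still holding it fully back, so that a colleague can turn the table. Leave the blue cast and the white jar where they stand.

Things in the scene. Friction and masses are not known exactly. Their poses are not given: they have to be found in the camera images.
- cast_center (a point): Centre (half-way up) of the loose yellow dental cast, about 160 g: a rectangular base block 48 (x) x 62 (y) x 28 (z) mm with a horseshoe of teeth on its top, 40 mm tall in all, so this point is 20 mm above its underside. Its z axis points up through the teeth, its y axis runs along the long (62 mm) side. It starts standing on the desk, teeth up, at any of three places which it shares with the blue cast and the jar.
- blue_cast_center (a point): Centre (20 mm above its underside) of a second loose cast of the same shape and size in blue; not to be used.
- jar_center (a point): Centre of a loose white round jar, 54 mm across and 85 mm tall, standing upright; not to be used.
- between (a point): The point on the turntable's top face midway between the two posts: the middle of the cast's underside must come here. Its y axis runs along the line from post_b to post_a, z is up. It lies up to 17 mm from the disc's centre.
- post_a (a point): Centre of the top of one of the two fixed posts on the turntable, black with a white band: 45 mm tall, 15 mm thick, with a 22 mm foot 5 mm high. The posts stand 130 mm apart, centre to centre.
- post_b (a point): Centre of the top of the other post, of the same shape.
- plunger_grip (a point): Middle of the plunger's red grip, on its axis, 55 mm above the desk; moves with it. The grip is a level round bar 22 mm across and 36 mm long along y, with a flange 31 mm across, 7 mm thick at its outer end. Pull along this point's -y axis, level, straight away from the turntable. At rest this point is 173 mm from the turntable's axis.
- stage: The fixed indexing stage; origin on the desk under the turntable's axis, the plunger on its -y side. The turntable is an aluminium disc 200 mm across, its flat top 70 mm above the desk; it does not turn in this job. Between it and the red grip is a blue housing 36 mm wide, 70 mm high, whose outer face is 150 mm from the axis. The base plate below is 150 mm wide and 12 mm high.
- plunger (a joint): Travel of the index plunger in m: 0 with the pin seated 10 mm deep in the hole in the rim, 0.020 at the stop fully back. The spring pulls it home with about 5 N at 0, rising to about 10 N at 0.020; it snaps back if let go.
- cast: The yellow cast as a body; its origin is the middle of its underside, axes as cast_center.
Things that resemble listed ones, but are neither listed nor needed, are in the scene too. What is shaped like the cast but green is not meant.

How it is judged:
By the outcome, as a careful person would: the job done as asked, in the order asked, and still so for the second after the job is handed in, while the arm keeps its last pose, push and grip.
It also fails if it takes over 48 s, if anything falls off the work surface, if the arm or the gripper's body presses on something with over 40 N, if the wrist force passes 120 N, or if a joint passes its speed limit or range.

ROBOT

A 6-joint arm with a two-finger parallel gripper is mounted at the origin on the work surface. World frame = base frame: x ahead of the robot, y to its left, z up, the work surface at z = 0. Lengths are in m, angles in rad, forces in N, time in s.
With the tool pointing down it reaches from about 0.25 to 0.725 m from the base axis. Payload 4 kg.
Tool frame: the origin (TCP) lies midway between the tips of the shut fingers; the grasp point (between the pads) lies 19 mm behind it; z points along the fingers, y is the direction in which the jaws open and shut (so a half turn about z gives the same grasp; the last joint's range is limited). The gripper opens to 85 mm and grips with 20 to 120 N. Pads are 22 mm wide; open, the fingers measure 114 mm over their backs; the gripper's body (76 mm by 85 mm) begins 54 mm behind the grasp point. The pads swing forward as they close: fully open they stand 13 mm farther back than shut.
Start: joints at [1.344, 0.241, 0.005, 1.335, 0, 1.571], TCP at [0.112, 0.487, 0.196] pointing down, gripper open.
Joint ranges: [-2.72, 2.72], [-1.05, 1.87], [-1.09, 1.28], [-1.99, 2.15], [-1.42, 1.44], [-3.14, 3.14]. Speed limits (rad/s): [2.79, 2.79, 3.14, 3.14, 3.14, 3.14].

INTERFACE

Orientations are given as a unit quaternion [x, y, z, w].
In Python, from workcell import bot, vision gives the robot as it stands. The module is installed in compiled form; this text tells all that it offers.
- The arm moves only by the tool send_rows, never from a script. Its argument "targets" is a list that holds one entry, the list of rows, each a list of 5 numbers: the shift along the world's x, y, z in cm, then the turn about the world's z in rad, then the finger opening in cm, from 0 to 8.54. A call has 1 to 12 rows; each row is the pose to reach, as a shift and turn from the pose commanded when the call began; what a row does not reach only later rows make up. A row lasts 1/8 s, in which the tool goes at most 62.5 mm and 10.7 degrees, less where a joint would pass 70% of its speed; a pose out of reach is approached as far as the arm can. A call with a gripper value outside its range is refused whole. The fingers move at their own pace and stop on an object; the grip force is fixed at half the most. Time passes only in rows, so rows that repeat a pose let the fingers close. It gives the time, the measured TCP pose, the force and the opening at its end, in the units of the state.
- bot.get_obs(): the state, without advancing time (a new reading comes with each control period).
- vision.camera(name): name is "scene" or "side" or "wrist"; returns the picture (384x512x3 uint8, red, green, blue); there is no depth.
- vision.get_calibration(name): a dict with "vertical_fov" (degrees; the focal length in pixels is half the picture's height over the tangent of half this angle, whatever the lens; pixels are square), "cx", "cy" (the principal point, pixels), "k1" (the pictures are not rectified: a ray, as slopes to the right and down, at radius r is drawn at 1 + k1 r^2 times it, then the intrinsics apply), "rvec" (rotation vector, rad) and "tvec" (3), from world to camera coordinates, as OpenCV has them; the wrist camera has in their place "T_tool_cam" (4x4, takes a point from camera to tool coordinates, whose origin is the TCP and whose axes are the flange's). Camera axes: x right, y down, z forward; pixel columns grow to the right and rows downward; lengths in m; the calibration is good to about 2 mm. A picture is of the moment at which its call begins: read the wrist's pose just before it. get_calibration takes no time and is no camera call.
- bot.job_done(): hands the job in, once; it reports no verdict.
Trained networks look in the newest picture that a camera, given by its name, has taken for a name from the list of things; names that differ only in an ending like _2 or _b are one class to them, and where a whole thing is asked for, a point or a joint stands for the part that bears it (a point fixed in the world has none). Each returns a list of dicts, best first, with "score" (0 to 1); they miss things now and then, are a little off and sometimes report something else, mostly with a low value. They report only what shows in the picture. A call takes as long as a camera call. They do not tell look-alikes from the thing itself.
- vision.boxes_of(target, camera): "uv" ([column, row] in pixels, amid what is visible of it).
The state is a dict: "clock": time; "joint_pos": joint angles; "joint_vel": joint speeds; "tau": joint torques, N m; "eef_pos": TCP position; "tool_rot": TCP orientation; "ft_force": force on the tool from outside, world axes, zero at the start; "ft_torque": the same for the moment, N m; "grip_width": finger opening in m.
Only numpy, scipy, OpenCV 4.12 (cv2) and the standard library are available. Lean on these libraries where they do the work, as an engineer would, in place of code of your own. Each camera call takes 0.05 s, during which the arm holds its last target.

## Working session

There is one attempt and no reset: what is moved stays moved. The work goes in short steps, Python scripts to look and compute and a tool call to move; the robot and the scene stay as the last step left them, time stands still between calls to the robot, and variables do not carry over. Pictures are saved under pics/ and viewed, and the job is handed in when it is done.

Besides the shell and the picture viewer there is one more tool, called after "Request:" by a JSON object that holds its "api" and its "payload". send_rows: Moves the arm, as the interface text tells. Its arguments: {"type":"object","properties":{"targets":{"type":"array"}},"required":["targets"]}

```bash
mkdir -p pics; cat > h.py <<'E'
import numpy as np, cv2
from workcell import bot, vision
from scipy.spatial.transform import Rotation as R
def K(c):
    f=192/np.tan(np.radians(c["vertical_fov"])/2); return f
def cam(name,obs=None):
    c=vision.get_calibration(name)
    if "rvec" in c:
        Rm=cv2.Rodrigues(np.array(c["rvec"],float))[0]; t=np.array(c["tvec"],float).ravel()
    else:
        T=np.array(c["T_tool_cam"]); o=obs or bot.get_obs()
        W=np.eye(4); W[:3,:3]=R.from_quat(o["tool_rot"]).as_matrix(); W[:3,3]=o["eef_pos"]
        M=np.linalg.inv(W@T); Rm=M[:3,:3]; t=M[:3,3]
    return c,Rm,t
def proj(P,C):
    c,Rm,t=C; p=np.atleast_2d(P)@Rm.T+t; s=p[:,:2]/p[:,2:]; r2=(s**2).sum(1,keepdims=True)
    return s*(1+c["k1"]*r2)*K(c)+[c["cx"],c["cy"]]
def ray(uv,C):
    c,Rm,t=C; d=(np.array(uv,float)-[c["cx"],c["cy"]])/K(c); s=d.copy()
    for _ in range(30): s=d/(1+c["k1"]*(s**2).sum())
    v=np.array([*s,1])@Rm; return -Rm.T@t, v/np.linalg.norm(v)
def onz(uv,z,C):
    o,v=ray(uv,C); return o+v*(z-o[2])/v[2]
def tri(us,Cs):
    A=np.zeros((3,3));b=np.zeros(3)
    for u,C in zip(us,Cs):
        o,v=ray(u,C);M=np.eye(3)-np.outer(v,v);A+=M;b+=M@o
    return np.linalg.solve(A,b)
def snap(name,fn):
    o=bot.get_obs(); im=vision.camera(name); cv2.imwrite(f"pics/{fn}.png",cv2.cvtColor(im,cv2.COLOR_RGB2BGR)); return im,cam(name,o)
E
python3 - <<'E'
from h import *
np.set_printoptions(precision=4,suppress=True)
for n in ("scene","side","wrist"):
    im,C=snap(n,n+"0"); print(n,C[0]["k1"],-C[1].T@C[2])
    for t in ("cast_center","jar_center","post_a","plunger_grip","stage"):
        print(t,[(np.round(d["uv"]).tolist(),round(d["score"],2)) for d in vision.boxes_of(t,n)])
print(bot.get_obs())
E
```

```text
scene -0.024706074736462014 [ 0.9927 -0.5085  0.6024]
cast_center [([295.0, 170.0], 0.88), ([280.0, 192.0], 0.81), ([255.0, 178.0], 0.77)]
jar_center [([335.0, 170.0], 0.96)]
post_a [([204.0, 222.0], 0.58)]
plunger_grip [([156.0, 273.0], 0.85)]
stage [([217.0, 259.0], 0.57)]
side 0.01755674759751401 [ 0.036  -0.3598  0.6012]
cast_center [([216.0, 204.0], 0.87), ([172.0, 185.0], 0.71), ([160.0, 217.0], 0.68)]
jar_center [([198.0, 152.0], 0.8)]
post_a [([323.0, 232.0], 0.68)]
plunger_grip [([392.0, 297.0], 0.91)]
stage [([341.0, 260.0], 0.56)]
wrist -0.061581704536648706 [0.0417 0.5038 0.3744]
cast_center []
jar_center []
post_a []
plunger_grip []
stage []
{'clock': 0.9, 'joint_pos': array([1.344 , 0.2406, 0.005 , 1.3352, 0.    , 1.5708]), 'joint_vel': array([-0.0005, -0.0007, -0.0003,  0.0003,  0.0009, -0.0009]), 'tau': array([  0.    , -37.2194,  25.2695,   0.001 ,  -0.0002,  -0.    ]), 'eef_pos': array([0.1124, 0.4872, 0.1958]), 'tool_rot': array([ 0.1132,  0.9936, -0.    , -0.    ]), 'ft_force': array([-0.8844,  0.1628,  0.5197]), 'ft_torque': array([-0.0328,  0.0047,  0.0148]), 'grip_width': 0.08546615049561565}
```

View pics/scene0.png

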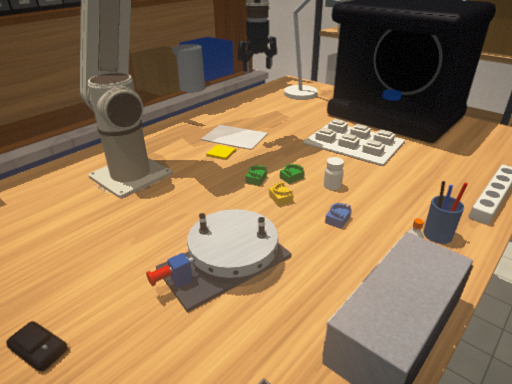

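View pics/side0.png

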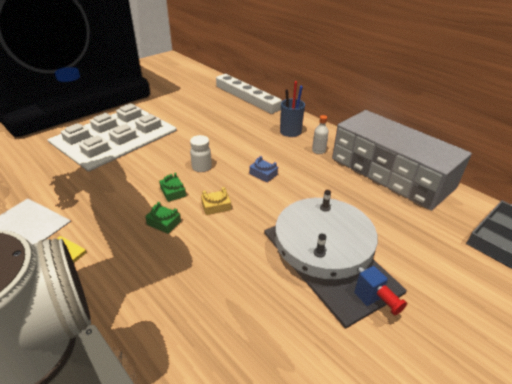

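View pics/wrist0.png

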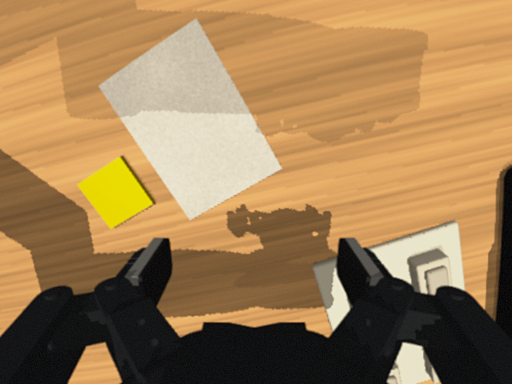

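The scene image shows the yellow cast at (281,193), blue at (339,214), two green decoys, and the jar at (334,173). The posts are at (203,223) and (262,227), and the red grip is near (158,273). The side image shows the cast at (216,202), the posts at (321,243) and (326,200), and the grip at (391,299). The wrist camera sees none of these yet.

```bash
python3 - <<'E'
from h import *
np.set_printoptions(precision=4,suppress=True)
S,D=cam("scene"),cam("side")
for n,a,b in [("cast",(281,193),(216,202)),("blue",(339,214),(263,168)),("jar",(334,173),(200,154)),("pA",(202,215),(321,237)),("pA'",(262,221),(326,193)),("grip",(158,273),(392,298)),("disc",(233,241),(326,234)),("gr1",(256,175),(163,217)),("gr2",(292,173),(172,186)),]:
    P=tri([a,b],[S,D]); print(n,P,proj(P,S)-a,proj(P,D)-b)
s=cv2.imread("pics/scene0.png");d=cv2.imread("pics/side0.png")
a=cv2.resize(s[185:315,130:330],(800,520),interpolation=cv2.INTER_CUBIC)
b=cv2.resize(d[175:325,200:420],(800,545),interpolation=cv2.INTER_CUBIC)
cv2.imwrite("pics/s1.png",a);cv2.imwrite("pics/d1.png",b)
E
```

```text
cast [0.4456 0.2046 0.0165] [[-0.4008  0.6506]] [[-0.3386 -0.8502]]
blue [0.6213 0.2269 0.0173] [[ 0.092  -0.1557]] [[0.0634 0.1667]]
jar [0.5187 0.3626 0.0404] [[-0.1515  0.2916]] [[-0.1192 -0.3446]]
pA [ 0.4572 -0.0895  0.1117] [[-0.0119  0.0142]] [[-0.011  -0.0202]]
pA' [ 0.5661 -0.0143  0.1071] [[ 0.3027 -0.4313]] [[0.239  0.5001]]
grip [ 0.4798 -0.2327  0.0593] [[ 0.1704 -0.1454]] [[0.1698 0.2213]]
disc [ 0.5201 -0.06    0.0544] [[ 0.1859 -0.2278]] [[0.1586 0.2888]]
gr1 [0.3238 0.2381 0.0168] [[ 0.1056 -0.1776]] [[0.1058 0.2625]]
gr2 [0.4004 0.3186 0.0175] [[ 0.1583 -0.2911]] [[0.1481 0.3874]]
```

View pics/s1.png

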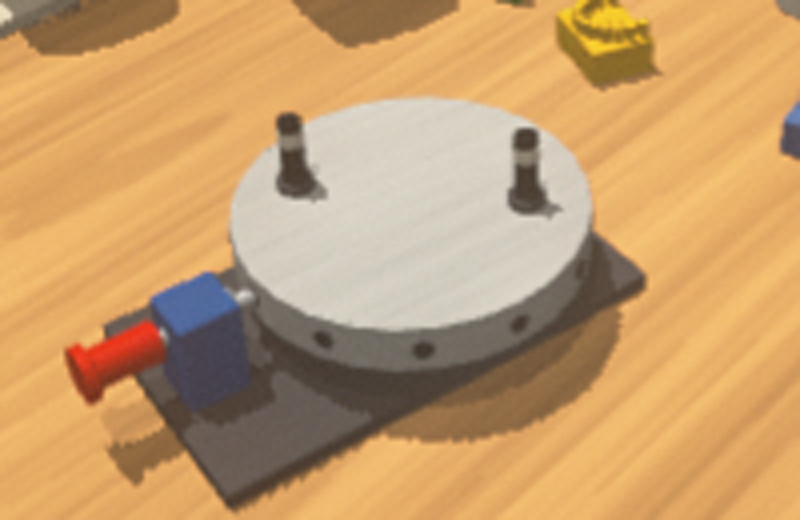

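View pics/d1.png

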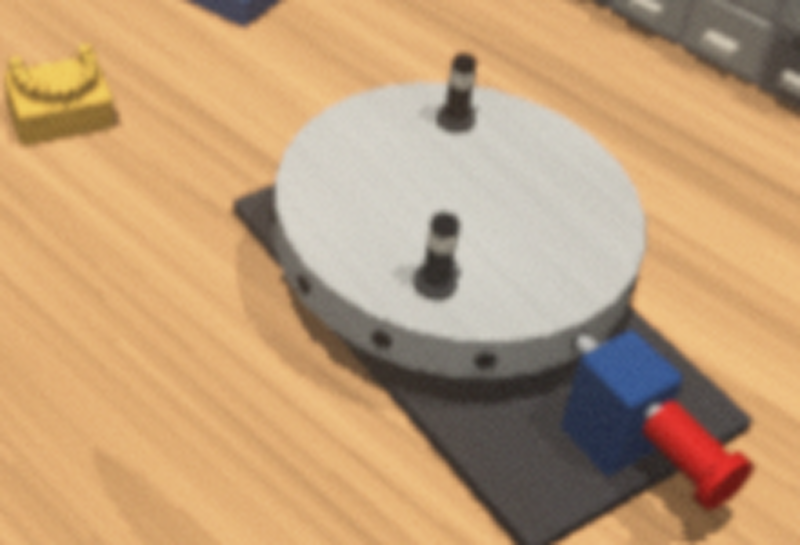

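Request:
{"api": "send_rows", "payload": {"targets": [[[6, -4.5, 0, 0, 8.5], [12, -9, 0, 0, 8.5], [18, -13.5, 0, 0, 8.5], [24, -18, 0, 0, 8.5], [30, -23, 0, 0, 8.5], [36, -27, 0, 0, 8.5], [38, -27, 0, 0, 8.5], [38, -27, 0, 0, 8.5], [38, -27, 0, 0, 8.5]]]}}

```text
clock: 2.02
eef_pos: [0.494, 0.2157, 0.1952]
tool_rot: [0.115, 0.993, -0.0, -0.0]
ft_force: [-1.2, 0.1, -0.3]
grip_width: 0.0851
```

```bash
python3 - <<'E'
from h import *
np.set_printoptions(precision=4,suppress=True)
im,C=snap("wrist","w1"); print(onz((256,192),0,C), bot.get_obs()["eef_pos"])
E
```

```text
[0.5363 0.2094 0.    ] [0.4927 0.2165 0.1953]
```

View pics/w1.png

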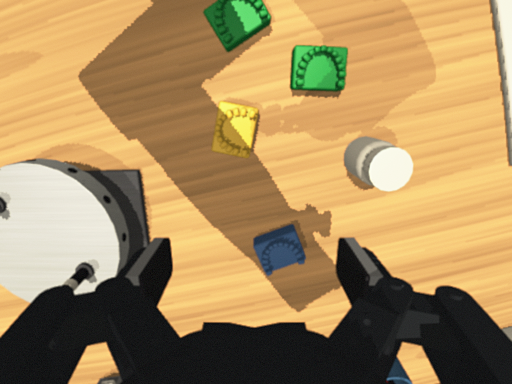

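The wrist view shows the yellow cast at (236,128), the blue one at (280,248), the jar at (380,165), and the disc at left. I'll fit the cast's pose to its colour mask.

```bash
cat >> h.py <<'E'
from scipy.optimize import minimize
def ymask(im,lo,hi,roi):
    h=cv2.cvtColor(im,cv2.COLOR_RGB2HSV); m=cv2.inRange(h,np.array(lo),np.array(hi))
    z=np.zeros_like(m); x0,y0,x1,y1=roi; z[y0:y1,x0:x1]=m[y0:y1,x0:x1]
    z=cv2.morphologyEx(z,cv2.MORPH_CLOSE,np.ones((5,5),np.uint8))
    n,l,s,_=cv2.connectedComponentsWithStats(z); i=1+np.argmax(s[1:,4]); return (l==i).astype(np.uint8)
def boxpts(x,y,a,z0):
    pts=[]
    for (sx,sy,z) in [(24,31,0),(24,31,28)]:
        pts+=[(i*sx,j*sy,z) for i in(-1,1) for j in (-1,1)]
    p=np.array(pts)/1000.; c,s=np.cos(a),np.sin(a)
    return np.c_[x+c*p[:,0]-s*p[:,1], y+s*p[:,0]+c*p[:,1], z0+p[:,2]]
def silh(P,C,shape):
    uv=proj(P,C); S=8
    h=cv2.convexHull((uv*S).astype(np.float32)).reshape(-1,2)
    m=np.zeros((shape[0],shape[1]),np.uint8)
    # antialias by 4x upscaled roi
    return h/S
def fit(views,x,y,a,z0):
    data=[]
    for m,C in views:
        ys,xs=np.nonzero(m); x0,y0=xs.min()-15,ys.min()-15; x0=max(x0,0);y0=max(y0,0)
        sub=m[y0:ys.max()+15,x0:xs.max()+15]; F=6
        big=cv2.resize(sub,None,fx=F,fy=F,interpolation=cv2.INTER_NEAREST)
        data.append((big,x0,y0,F,C))
    def cost(p):
        c=0
        for big,x0,y0,F,C in data:
            uv=proj(boxpts(p[0]/100,p[1]/100,p[2]/10,z0),C)
            q=((uv+0.5-[x0,y0])*F-0.5).astype(np.float32)
            h=cv2.convexHull(q); g=np.zeros_like(big); cv2.fillConvexPoly(g,np.round(h*16).astype(np.int32),1,shift=4)
            c+=1-np.sum(g&big)/np.sum(g|big)
        return c/len(data)
    best=None
    for a0 in a:
        r=minimize(cost,[x*100,y*100,a0*10],method="Nelder-Mead",options=dict(initial_simplex=np.array([[x*100,y*100,a0*10],[x*100+1,y*100,a0*10],[x*100,y*100+1,a0*10],[x*100,y*100,a0*10+3]]),xatol=.005,fatol=1e-4))
        if best is None or r.fun<best.fun: best=r
    return best.x/[100,100,10],best.fun
E
python3 - <<'E'
from h import *
np.set_printoptions(precision=4,suppress=True)
rgb=lambda f:cv2.cvtColor(cv2.imread(f"pics/{f}.png"),cv2.COLOR_BGR2RGB)
Y=((18,130,50),(34,255,255))
w=rgb("w1"); mw=ymask(w,*Y,(200,90,275,165)); Cw=cam("wrist")
ms=ymask(rgb("scene0"),*Y,(262,178,300,210)); md=ymask(rgb("side0"),*Y,(195,182,236,218))
print(mw.sum(),ms.sum(),md.sum())
A=np.arange(-1.5,1.6,.5)
p0=onz((236,128),.014,Cw); print(p0)
for v in ([(mw,Cw)],[(ms,cam("scene"))],[(md,cam("side"))]):
    print(fit(v,p0[0],p0[1],A,0))
o=w.copy(); o[mw>0]=(255,0,255)
cv2.imwrite("pics/w1c.png",cv2.resize(np.hstack([w[80:180,190:290],o[80:180,190:290]])[:,:,::-1],None,fx=4,fy=4,interpolation=cv2.INTER_CUBIC))
E
```

```text
3174 650 603
[0.4436 0.2055 0.014 ]
(array([0.4438, 0.2042, 1.145 ]), np.float64(0.34184345217853807))
(array([0.4445, 0.208 , 1.1491]), np.float64(0.36668783068783073))
(array([0.4475, 0.2081, 1.106 ]), np.float64(0.08773531585583239))
```

View pics/w1c.png

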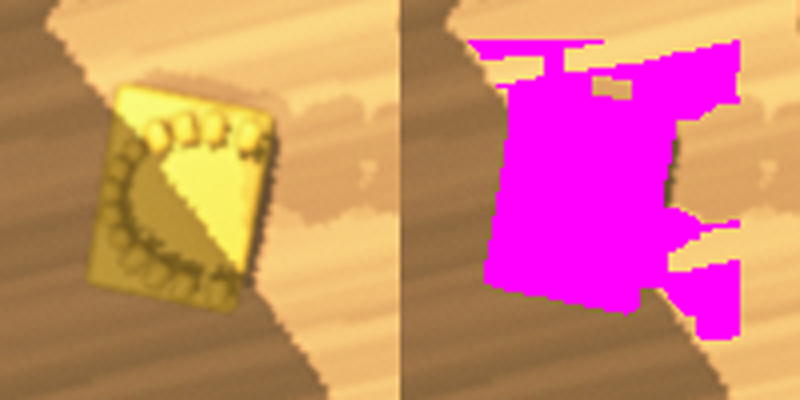

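```bash
python3 - <<'E'
from h import *
np.set_printoptions(precision=4,suppress=True)
rgb=lambda f:cv2.cvtColor(cv2.imread(f"pics/{f}.png"),cv2.COLOR_BGR2RGB)
Y=((22,140,50),(34,255,255))
w=rgb("w1"); mw=ymask(w,*Y,(200,90,275,165)); Cw=cam("wrist")
ms=ymask(rgb("scene0"),*Y,(262,178,300,210)); md=ymask(rgb("side0"),*Y,(195,182,236,218))
print(mw.sum(),ms.sum(),md.sum())
A=np.arange(-1.5,1.6,.5)
p0=onz((236,128),.014,Cw); print(p0)
for v in ([(mw,Cw)],[(ms,cam("scene"))],[(md,cam("side"))]):
    print(fit(v,p0[0],p0[1],A,0))
# cast orientation wrt tool; tool y axis
print(R.from_quat(bot.get_obs()["tool_rot"]).as_matrix())
E
```

```text
869 196 91
[0.4436 0.2055 0.014 ]
(array([ 0.4421,  0.23  , -0.1588]), np.float64(0.5682515692231767))
(array([0.4199, 0.2307, 0.6411]), np.float64(0.44395568589116974))
(array([ 0.4325,  0.202 , -0.6389]), np.float64(0.8032359713974064))
[[-0.9739  0.2268 -0.0011]
 [ 0.2268  0.9739 -0.0001]
 [ 0.001  -0.0003 -1.    ]]
```

```bash
python3 - <<'E'
from h import *
np.set_printoptions(precision=4,suppress=True)
rgb=lambda f:cv2.cvtColor(cv2.imread(f"pics/{f}.png"),cv2.COLOR_BGR2RGB)
w=rgb("w1")
h=cv2.cvtColor(w,cv2.COLOR_RGB2HSV)
for p in [(224,105),(230,130),(215,145),(240,125),(262,120),(262,150),(205,130),(240,165),(225,98),(256,130)]: print(p,h[p[1],p[0]],w[p[1],p[0]])
Cw=cam("wrist")
c=np.array([(219.5,101.2),(258.7,107),(250,157),(211.8,150.5)])
P=np.array([onz(u,.028,Cw) for u in c]);print(P);print(P.mean(0),np.linalg.norm(P-np.roll(P,-1,0),axis=1))
for k in ((0,3),(1,2)):
  d=P[k[1]]-P[k[0]];print(np.degrees(np.arctan2(d[1],d[0])))
E
```

```text
(224, 105) [ 30 131 250] [250 250 122]
(230, 130) [ 21 181 186] [186 145  54]
(215, 145) [ 21 176 187] [187 148  58]
(240, 125) [ 29 150 250] [250 243 103]
(262, 120) [ 16 142 221] [221 163  98]
(262, 150) [ 18 134 242] [242 190 115]
(205, 130) [ 16 141 157] [157 117  70]
(240, 165) [ 16 137 141] [141 105  65]
(225, 98) [ 20 126 248] [248 205 125]
(256, 130) [ 16 133 107] [107  80  51]
[[0.4082 0.1952 0.028 ]
 [0.4252 0.2385 0.028 ]
 [0.4808 0.2148 0.028 ]
 [0.4623 0.1711 0.028 ]]
[0.4441 0.2049 0.028 ] [0.0465 0.0605 0.0475 0.0592]
-24.040036035076948
-23.01888228433181
```

```bash
cat >> h.py <<'E'
def ym2(im,roi):
    h=cv2.cvtColor(im,cv2.COLOR_RGB2HSV).astype(int); H,S,V=h[...,0],h[...,1],h[...,2]
    m=((H>=18)&(H<36)&(S>155)|(H>=25)&(H<36)&(S>80)).astype(np.uint8)
    z=np.zeros_like(m); x0,y0,x1,y1=roi; z[y0:y1,x0:x1]=m[y0:y1,x0:x1]
    n,l,s,_=cv2.connectedComponentsWithStats(z); i=1+np.argmax(s[1:,4]); m=(l==i).astype(np.uint8)
    c,_=cv2.findContours(m,cv2.RETR_EXTERNAL,cv2.CHAIN_APPROX_NONE); return cv2.drawContours(np.zeros_like(m),c,-1,1,-1)
E
python3 - <<'E'
from h import *
np.set_printoptions(precision=4,suppress=True)
rgb=lambda f:cv2.cvtColor(cv2.imread(f"pics/{f}.png"),cv2.COLOR_BGR2RGB)
w=rgb("w1"); mw=ym2(w,(200,90,275,175)); Cw=cam("wrist")
ms=ym2(rgb("scene0"),(262,178,300,210)); md=ym2(rgb("side0"),(195,182,236,218))
print(mw.sum(),ms.sum(),md.sum())
for v in ([(mw,Cw)],[(ms,cam("scene"))],[(md,cam("side"))]):
    print(fit(v,.444,.205,[.9,1.1,1.3],0))
E
```

```text
2097 417 407
(array([0.4441, 0.2039, 1.1398]), np.float64(0.026434188390866087))
(array([0.4437, 0.2064, 1.0946]), np.float64(0.1128544423440454))
(array([0.4475, 0.2074, 1.0324]), np.float64(0.3374431301182893))
```

Request:
{"api": "send_rows", "payload": {"targets": [[[-2.4, -0.6, -2, -0.1, 8.5], [-4.8, -1.2, -4, -0.197, 8.5], [-4.8, -1.2, -8, -0.197, 8.5], [-4.8, -1.2, -9.5, -0.197, 8.5], [-4.8, -1.2, -9.5, -0.197, 8.5], [-4.8, -1.2, -9.5, -0.197, 8.5]]]}}

```text
clock: 2.82
eef_pos: [0.4454, 0.206, 0.1021]
tool_rot: [0.21, 0.978, 0.001, 0.001]
ft_force: [0.7, -0.2, 0.7]
grip_width: 0.085
```

```bash
python3 - <<'E'
from h import *
np.set_printoptions(precision=4,suppress=True)
im,C=snap("wrist","w2"); o=bot.get_obs(); print(o["eef_pos"],o["joint_pos"],R.from_quat(o["tool_rot"]).as_matrix()[:,1])
m=ym2(im,(130,150,400,384)); print(m.sum(),fit([(m,C)],.444,.205,[1.14],0))
v=im.copy()
for p in proj(boxpts(.4443,.2048,1.145,0),C): cv2.circle(v,tuple(int(round(x)) for x in p),2,(255,0,0),-1)
cv2.imwrite("pics/w2a.png",v[:,:,::-1])
E
```

```text
[0.4456 0.206  0.1022] [ 0.4329  0.2833 -0.1912  1.0935  0.0001  0.8564] [0.4109 0.9117 0.0022]
3505 (array([0.446 , 0.2029, 1.1278]), np.float64(0.030476587982500858))
```

View pics/w2a.png

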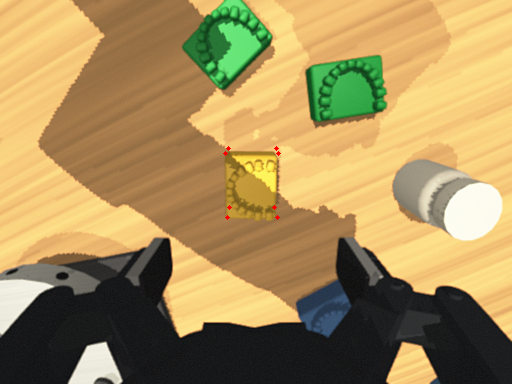

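The wrist view puts the cast at (252,185), square to the jaws, with the model overlay matching it. Next I descend and grip.

Request:
{"api": "send_rows", "payload": {"targets": [[[-0.1, -0.2, -5, 0, 8.5], [-0.1, -0.2, -8, 0, 8.5], [-0.1, -0.2, -9.9, 0, 8.5], [-0.1, -0.2, -9.9, 0, 8.5], [-0.1, -0.2, -9.9, 0, 6], [-0.1, -0.2, -9.9, 0, 3], [-0.1, -0.2, -9.9, 0, 3], [-0.1, -0.2, -9.9, 0, 3], [-0.1, -0.2, -9.9, 0, 3], [-0.1, -0.2, -9.9, 0, 3]]]}}

```text
clock: 4.12
eef_pos: [0.4428, 0.1999, 0.0035]
tool_rot: [0.211, 0.977, -0.003, 0.001]
ft_force: [-4.1, -9.3, 14.3]
grip_width: 0.0302
```

```bash
python3 - <<'E'
from h import *
for n in ("wrist","side","scene"): snap(n,n+"3")
a=cv2.imread("pics/side3.png")[130:280,100:320];b=cv2.imread("pics/scene3.png")[110:260,190:410]
cv2.imwrite("pics/c3.png",cv2.resize(np.vstack([a,b]),None,fx=2,fy=2,interpolation=cv2.INTER_CUBIC))
E
```

```text
(no output)
```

View pics/wrist3.png

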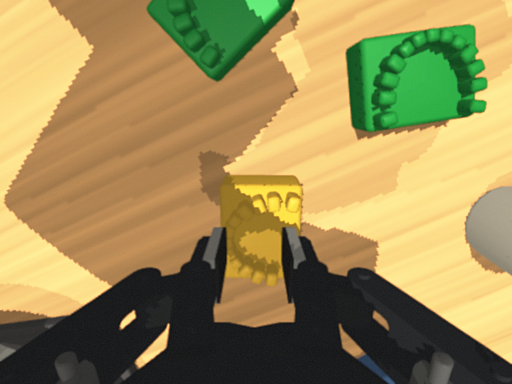

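View pics/c3.png

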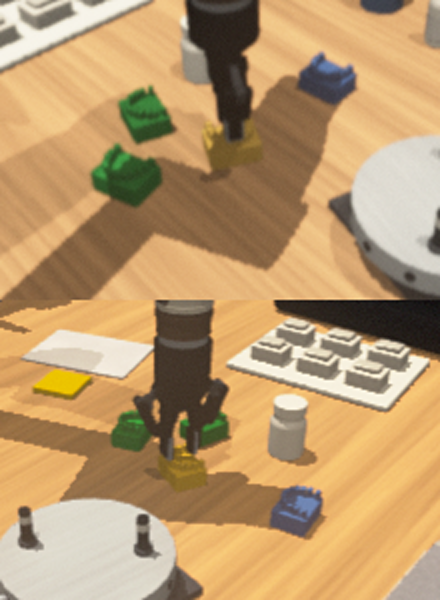

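```bash
python3 - <<'E'
from h import *
np.set_printoptions(precision=4,suppress=True)
o=bot.get_obs(); print(o["eef_pos"],o["ft_force"],o["ft_torque"],o["grip_width"])
C=cam("wrist"); W=R.from_quat(o["tool_rot"]).as_matrix()
for z in (0,-.019,-.038):
  for y in (-.015,0,.015):
    print(z,y,proj(np.array(o["eef_pos"])+W@np.array([0,y,z]),C))
im=cv2.cvtColor(cv2.imread("pics/wrist3.png"),cv2.COLOR_BGR2RGB)
for n in("side","scene","wrist"):
  print(n,proj(o["eef_pos"],cam(n)))
print(vision.get_calibration("wrist")["T_tool_cam"])
cv2.imwrite("pics/w3c.png",cv2.resize(im[160:320,180:340,::-1],None,fx=3.7,fy=3.7,interpolation=cv2.INTER_CUBIC))
E
```

```text
[0.4428 0.1999 0.0035] [-4.0422 -9.3479 14.841 ] [-2.2367  1.0855 -0.0285] 0.030065819889149824
0 -0.015 [[231.0985 216.8657]]
0 0 [[253.2438 216.8884]]
0 0.015 [[275.3886 216.8904]]
-0.019 -0.015 [[228.7494 228.5782]]
-0.019 0 [[253.1985 228.6096]]
-0.019 0.015 [[277.647 228.605]]
-0.038 -0.015 [[225.8635 242.9941]]
-0.038 0 [[253.1428 243.0396]]
-0.038 0.015 [[280.4217 243.0235]]
side [[216.2159 206.8364]]
scene [[278.682  197.8381]]
wrist [[253.2438 216.8884]]
[[ 0.0007 -0.9581 -0.2863  0.0727]
 [ 1.      0.0006  0.0005  0.0003]
 [-0.0003 -0.2863  0.9582 -0.1786]
 [ 0.      0.      0.      1.    ]]
```

View pics/w3c.png

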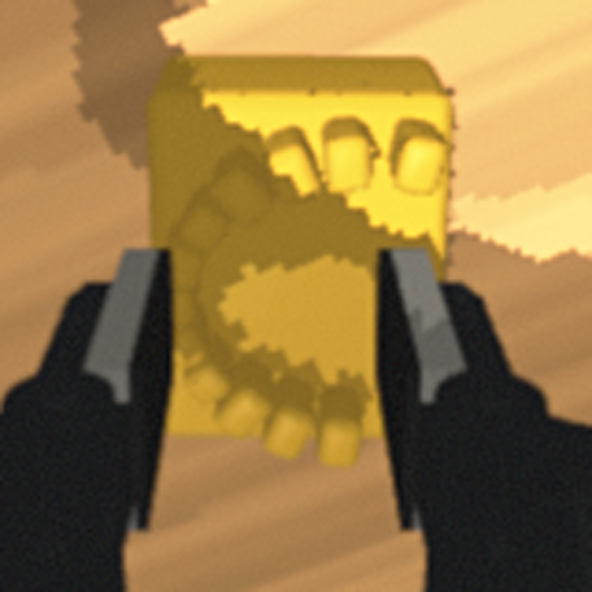

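```bash
python3 - <<'E'
from h import *
np.set_printoptions(precision=1,suppress=True)
o=bot.get_obs(); C=cam("wrist"); W=R.from_quat(o["tool_rot"]).as_matrix()
for z in (0,-.01,-.02,-.03,-.04,-.05):
  for y in (.015,.02,.024):
    print(z,y,proj(np.array(o["eef_pos"])+np.array([W@np.array([.011,s*y,z]) for s in(-1,1)]),C).ravel())
im=cv2.cvtColor(cv2.imread("pics/wrist3.png"),cv2.COLOR_BGR2RGB)
m=ym2(im,(210,160,310,300)); 
for zz in (0,.028): print(proj(boxpts(.445,.2038,1.14,0),C))
E
```

```text
0 0.015 [230.7 201.5 275.8 201.5]
0 0.02 [223.2 201.5 283.3 201.5]
0 0.024 [217.2 201.5 289.3 201.5]
-0.01 0.015 [229.5 206.7 276.9 206.7]
-0.01 0.02 [221.6 206.7 284.8 206.7]
-0.01 0.024 [215.3 206.7 291.2 206.7]
-0.02 0.015 [228.1 212.4 278.3 212.5]
-0.02 0.02 [219.8 212.4 286.6 212.4]
-0.02 0.024 [213.1 212.4 293.3 212.4]
-0.03 0.015 [226.6 218.9 279.7 218.9]
-0.03 0.02 [217.8 218.8 288.6 218.9]
-0.03 0.024 [210.7 218.8 295.6 218.9]
-0.04 0.015 [224.9 226.1 281.4 226.1]
-0.04 0.02 [215.5 226.1 290.8 226.1]
-0.04 0.024 [208.  226.1 298.3 226.1]
-0.05 0.015 [223.  234.3 283.2 234.3]
-0.05 0.02 [212.9 234.3 293.3 234.3]
-0.05 0.024 [204.9 234.3 301.3 234.3]
[[226.1 255. ]
 [223.9 171.3]
 [292.4 255.5]
 [296.8 171.9]
 [221.7 277.5]
 [218.6 182.7]
 [297.9 278.1]
 [303.8 183.3]]
[[226.1 255. ]
 [223.9 171.3]
 [292.4 255.5]
 [296.8 171.9]
 [221.7 277.5]
 [218.6 182.7]
 [297.9 278.1]
 [303.8 183.3]]
```

The overlay shows the fingertips above the cast, about 40 mm higher than the reported TCP implies. They closed on air over the teeth. I'll lift clear and measure where the tips really are.

Request:
{"api": "send_rows", "payload": {"targets": [[[0, 0, 3, 0, 3], [0, 0, 8, 0, 3], [0, 0, 12, 0, 0], [0, 0, 12, 0, 0], [0, 0, 12, 0, 0], [0, 0, 12, 0, 0], [0, 0, 12, 0, 0]]]}}

```text
clock: 5.15
eef_pos: [0.4426, 0.2028, 0.1206]
tool_rot: [0.21, 0.978, -0.001, -0.001]
ft_force: [0.4, 0.1, -0.5]
grip_width: 0.0005
```

```bash
python3 - <<'E'
from h import *
for n in ("wrist","side","scene"): 
    im,C=snap(n,n+"4"); o=bot.get_obs(); print(n,proj(o["eef_pos"],cam(n,o)),proj(np.array(o["eef_pos"])+[0,0,.04],cam(n,o)))
print(o["eef_pos"],o["ft_force"],o["grip_width"])
a=cv2.imread("pics/side4.png")[80:230,130:330];b=cv2.imread("pics/scene4.png")[90:240,190:390]
cv2.imwrite("pics/c4.png",cv2.resize(np.hstack([a,b]),None,fx=2,fy=2,interpolation=cv2.INTER_CUBIC))
E
```

```text
wrist [[253.24166969 216.89170388]] [[253.00775486 244.65891765]]
side [[212.85426766 165.30964543]] [[211.86303979 149.71214417]]
scene [[280.4283255  160.71344632]] [[280.78785688 147.16693315]]
[0.44306322 0.20303091 0.12114457] [0.14272401 1.1419394  0.1793276 ] -8.942582873654985e-05
```

View pics/wrist4.png

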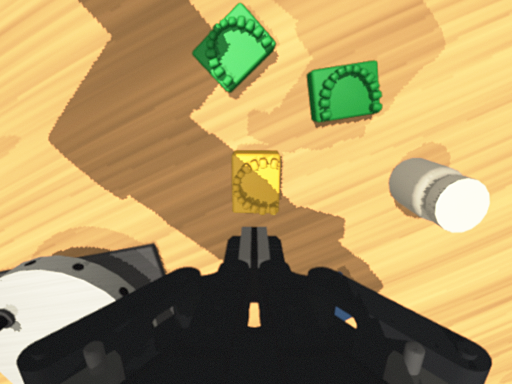

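View pics/c4.png

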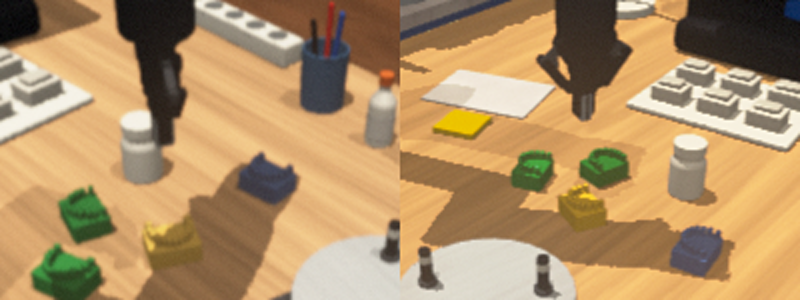

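The raised view shows the shut fingertips at about (212,151) in the side image and (281,150) in the scene image. The reported TCP projects to rows 165 and 161, so the real tips sit higher. I'll quantify the difference.

```bash
python3 - <<'E'
from h import *
o=bot.get_obs();print(o["eef_pos"])
S,D=cam("scene"),cam("side")
P=tri([(281.5,150),(212,151.5)],[S,D]);print(P,proj(P,S),proj(P,D),P-o["eef_pos"])
a=cv2.imread("pics/side4.png")[125:165,190:235];b=cv2.imread("pics/scene4.png")[120:160,260:305]
cv2.imwrite("pics/c5.png",cv2.resize(np.hstack([a,b]),None,fx=8.5,fy=8.5,interpolation=cv2.INTER_CUBIC))
E
```

```text
[0.44306322 0.20303091 0.12114457]
[0.44471764 0.20492613 0.15370045] [[281.66486891 149.66714583]] [[212.15039635 151.93290166]] [0.00165442 0.00189523 0.03255588]
```

View pics/c5.png

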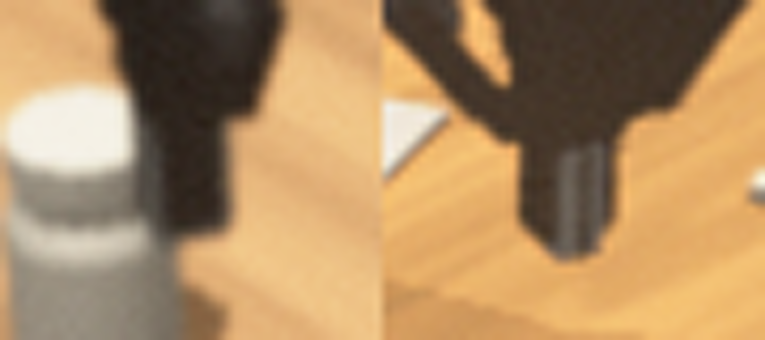

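Request:
{"api": "send_rows", "payload": {"targets": [[[0.1, 0.1, 0, 0, 8.5], [0.1, 0.1, 0, 0, 8.5], [0.1, 0.1, -2, 0, 8.5], [0.1, 0.1, -7, 0, 8.5], [0.1, 0.1, -11, 0, 8.5], [0.1, 0.1, -14, 0, 8.5], [0.1, 0.1, -15.1, 0, 8.5], [0.1, 0.1, -15.1, 0, 8.5], [0.1, 0.1, -15.1, 0, 8.5]]]}}

```text
clock: 6.42
eef_pos: [0.4457, 0.2048, -0.0279]
tool_rot: [0.21, 0.978, 0.001, 0.001]
ft_force: [0.3, 0.0, 0.0]
grip_width: 0.0849
```

```bash
python3 - <<'E'
from h import *
snap("wrist","w6")
E
```

```text
(no output)
```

View pics/w6.png

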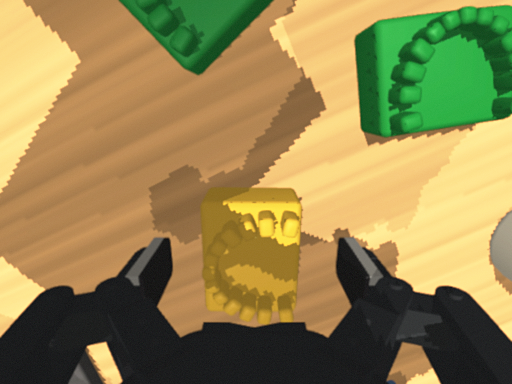

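The cast at (252,255) now sits between the open fingers, with no contact force (reported z is -0.028, tips above the desk). Closing.

Request:
{"api": "send_rows", "payload": {"targets": [[[0, 0, 0, 0, 6], [0, 0, 0, 0, 4], [0, 0, 0, 0, 4], [0, 0, 0, 0, 3.5], [0, 0, 0, 0, 3], [0, 0, 0, 0, 3], [0, 0, 0, 0, 3]]]}}

```text
clock: 7.35
eef_pos: [0.4451, 0.2045, -0.0283]
tool_rot: [0.21, 0.978, 0.0, 0.001]
ft_force: [-0.6, -0.2, 5.8]
grip_width: 0.0469
```

Request:
{"api": "send_rows", "payload": {"targets": [[[0, 0, 5, 0, 3], [0, 0, 10, 0, 3], [0, 0, 15, 0, 3], [3, -5, 16, 0, 3], [6, -10, 16, 0, 3], [9, -15, 16, 0, 3], [12, -20, 16, 0, 3], [14, -25, 16, 0, 3], [15.5, -29, 16, 0, 3], [15.5, -29.7, 16, 0, 3], [15.5, -29.7, 16, 0, 3], [15.5, -29.7, 16, 0, 3]]]}}

```text
clock: 8.85
eef_pos: [0.5989, -0.0915, 0.1307]
tool_rot: [0.21, 0.978, 0.0, -0.0]
ft_force: [-1.6, -0.3, -1.4]
grip_width: 0.0466
```

```bash
python3 - <<'E'
from h import *
snap("wrist","w7")
snap("scene","s7");snap("side","d7")
o=bot.get_obs(); print(o["eef_pos"],o["grip_width"],o["ft_force"],o["joint_pos"])
E
```

```text
[ 0.59922888 -0.09149103  0.13099639] 0.04664331354644842 [ 0.71324051  0.34175118 -1.39796614] [-1.51583398e-01  4.83549286e-01  1.88799308e-01  1.27608929e+00
  1.29138247e-04  2.70340574e-01]
```

View pics/w7.png

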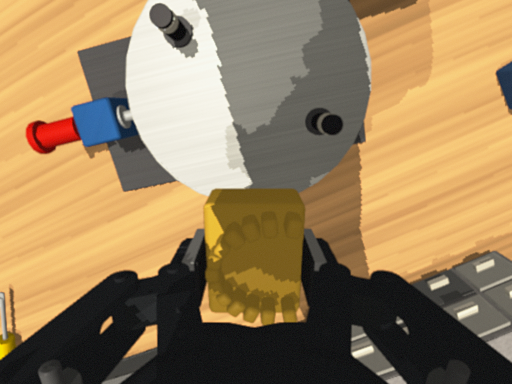

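View pics/s7.png

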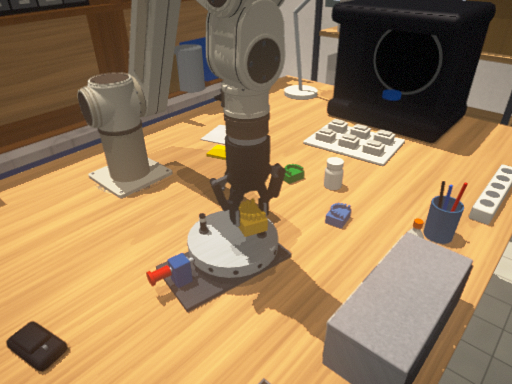

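The wrist image shows the cast held at (255,255), squarely in the jaws. The posts are near (172,25) and (325,122), the red grip at (52,135). Zooming for precise post points.

```bash
python3 - <<'E'
import cv2,numpy as np
a=cv2.imread("pics/w7.png")
b=np.hstack([cv2.resize(a[0:60,140:205],None,fx=6,fy=6,interpolation=cv2.INTER_CUBIC),cv2.resize(a[90:150,295:360],None,fx=6,fy=6,interpolation=cv2.INTER_CUBIC)])
cv2.imwrite("pics/w7c.png",b)
cv2.imwrite("pics/w7d.png",cv2.resize(a[85:185,10:150],None,fx=5.5,fy=5.5,interpolation=cv2.INTER_CUBIC))
E
```

```text
(no output)
```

View pics/w7c.png

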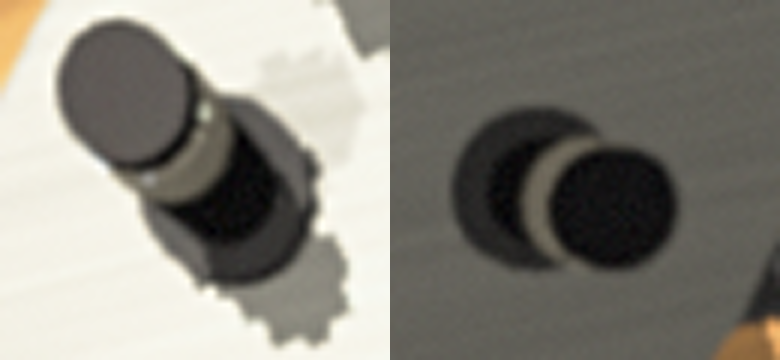

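View pics/w7d.png

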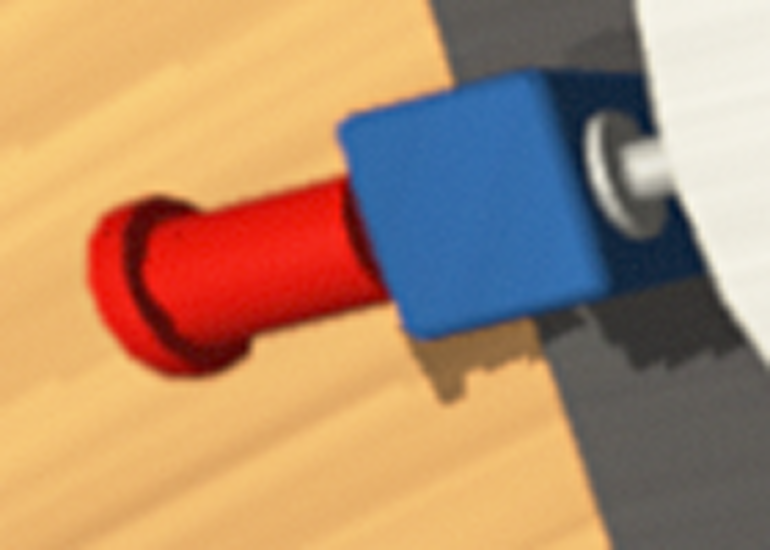

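```bash
python3 - <<'E'
from h import *
np.set_printoptions(precision=4,suppress=True)
o=bot.get_obs(); C=cam("wrist"); e=np.array(o["eef_pos"]); W=R.from_quat(o["tool_rot"]).as_matrix()
print("tool y deg",np.degrees(np.arctan2(W[1,1],W[0,1])))
t1=onz((160.8,15.5),.115,C);f1=onz((178.7,31.7),.075,C);t2=onz((332.3,124.7),.115,C);f2=onz((318.7,121.5),.075,C)
print(t1,f1,t2,f2)
for a,b in((t1,t2),(f1,f2)):
    d=(b-a)[:2];print("mid",(a+b)/2,np.linalg.norm(d),np.degrees(np.arctan2(d[1],d[0])))
z0=e[2]+.0283
for d in (-.003,0,.003):
    c=e+W@np.array([d,0,0]); ty=np.arctan2(W[1,1],W[0,1])
    P=boxpts(c[0],c[1],ty,z0); print(d,proj(P,C).round(1).tolist())
a=cv2.imread("pics/w7.png"); cv2.imwrite("pics/w7e.png",cv2.resize(a[180:330,180:330],None,fx=4,fy=4,interpolation=cv2.INTER_CUBIC))
g=onz((10+215/5.5,85+275/5.5),.055+.0,C);print(g)
S,D=cam("scene"),cam("side")
E
```

```text
tool y deg 65.82553668896405
[ 0.4594 -0.0918  0.115 ] [ 0.4601 -0.0909  0.075 ] [ 0.5661 -0.0181  0.115 ] [ 0.566  -0.0185  0.075 ]
mid [ 0.5127 -0.0549  0.115 ] 0.12965273416464967 34.624025910724434
mid [ 0.5131 -0.0547  0.075 ] 0.1282821191816065 34.386576058549885
-0.003 [[214.5, 284.9], [209.8, 189.1], [291.8, 285.0], [296.5, 189.2], [207.7, 316.7], [200.8, 206.5], [298.5, 316.8], [305.3, 206.6]]
0 [[214.3, 280.8], [209.6, 183.9], [292.1, 280.8], [296.8, 184.0], [207.4, 312.1], [200.5, 200.3], [298.8, 312.1], [305.7, 200.4]]
0.003 [[214.1, 276.6], [209.4, 178.6], [292.3, 276.7], [297.0, 178.7], [207.1, 307.4], [200.1, 194.1], [299.1, 307.5], [306.0, 194.1]]
[ 0.478  -0.2426  0.055 ]
```

View pics/w7e.png

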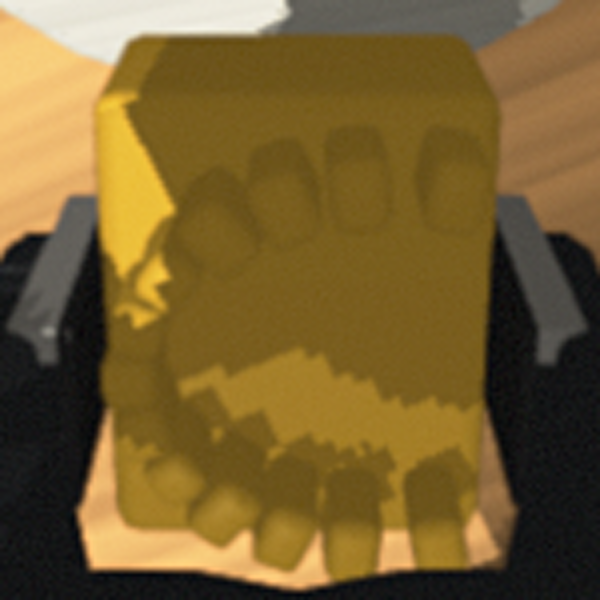

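Request:
{"api": "send_rows", "payload": {"targets": [[[-2, 0.8, 0, 0.18, 3], [-4, 1.6, 0, 0.36, 3], [-6, 2.4, 0, 0.54, 3], [-8, 3.2, 0, 0.72, 3], [-8.7, 3.6, 0, 0.9, 3], [-8.7, 3.6, 0, 1.025, 3], [-8.7, 3.6, -2, 1.025, 3], [-8.7, 3.6, -4, 1.025, 3], [-8.7, 3.6, -5.5, 1.025, 3], [-8.7, 3.6, -5.5, 1.025, 3], [-8.7, 3.6, -5.5, 1.025, 3]]]}}

```text
clock: 10.38
eef_pos: [0.513, -0.0567, 0.0764]
tool_rot: [-0.296, 0.955, -0.0, 0.0]
ft_force: [0.5, -0.6, -1.2]
grip_width: 0.0467
```

```bash
python3 - <<'E'
from h import *
np.set_printoptions(precision=4,suppress=True)
o=bot.get_obs(); W=R.from_quat(o["tool_rot"]).as_matrix(); print(o["eef_pos"],np.degrees(np.arctan2(W[1,1],W[0,1])),W[2])
snap("wrist","w8")
snap("scene","s8");snap("side","d8")
a=cv2.imread("pics/side0.png")
a=cv2.imread("pics/d8.png")[160:310,250:400];b=cv2.imread("pics/s8.png")[160:310,150:300]
cv2.imwrite("pics/c8.png",cv2.resize(np.hstack([a,b]),None,fx=2.66,fy=2.66,interpolation=cv2.INTER_CUBIC))
E
```

```text
[ 0.513  -0.0567  0.0764] 124.4623338787106 [-0.0008 -0.0007 -1.    ]
```

View pics/w8.png

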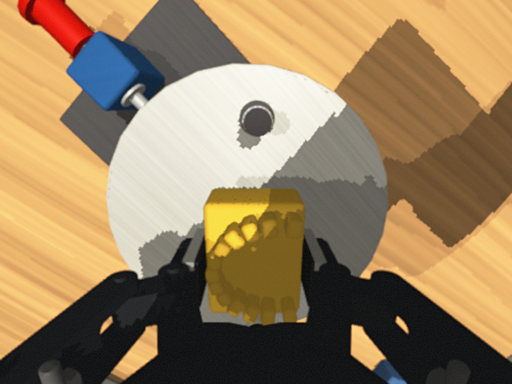

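View pics/c8.png

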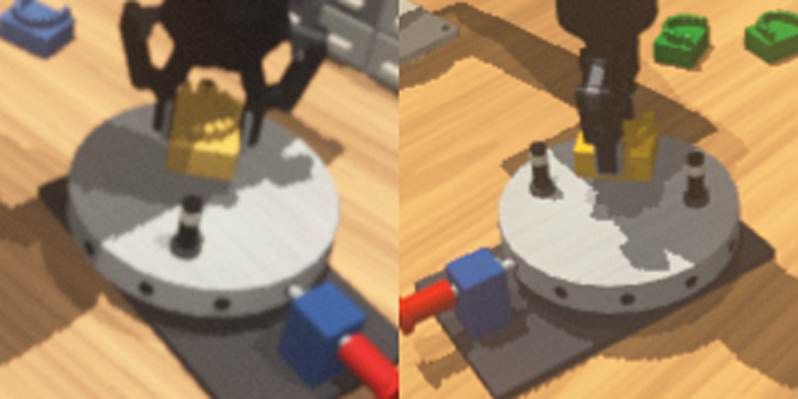

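```bash
python3 - <<'E'
import cv2
a=cv2.imread("pics/w8.png")
cv2.imwrite("pics/w8c.png",cv2.resize(a[90:160,220:300],None,fx=8,fy=8,interpolation=cv2.INTER_CUBIC))
E
```

```text
(no output)
```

View pics/w8c.png

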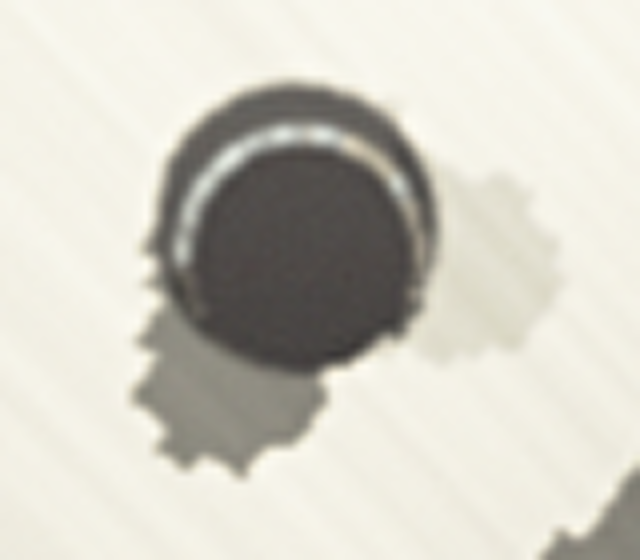

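```bash
python3 - <<'E'
from h import *
np.set_printoptions(precision=4,suppress=True)
o=bot.get_obs(); C=cam("wrist",o); e=np.array(o["eef_pos"]); W=R.from_quat(o["tool_rot"]).as_matrix()
for u,z in(((257.9,121.9),.115),((257.4,117.4),.075)):
    P=onz(u,z,C); print(P,(P-e)@W)
im=cv2.cvtColor(cv2.imread("pics/w8.png"),cv2.COLOR_BGR2RGB)
for d in (-.003,0):
    c=e+W@np.array([d,0,0]); ty=np.arctan2(W[1,1],W[0,1]); print(d,proj(boxpts(c[0],c[1],ty,e[2]+.0283),C).round(1).tolist())
print(e+ W@np.array([0,0,0]))
cv2.imwrite("pics/w8e.png",cv2.resize(im[180:330,180:330,::-1],None,fx=4,fy=4,interpolation=cv2.INTER_CUBIC))
E
```

```text
[ 0.4586 -0.0918  0.115 ] [ 0.0647  0.0021 -0.0384]
[ 0.4581 -0.0919  0.075 ] [0.0652 0.0023 0.0016]
-0.003 [[214.8, 284.6], [210.2, 188.9], [292.2, 284.7], [296.9, 189.0], [208.0, 316.4], [201.2, 206.3], [298.8, 316.6], [305.7, 206.4]]
0 [[214.6, 280.5], [210.0, 183.6], [292.4, 280.6], [297.2, 183.7], [207.7, 311.8], [200.8, 200.1], [299.1, 311.9], [306.1, 200.2]]
[ 0.5132 -0.0569  0.0767]
```

View pics/w8e.png

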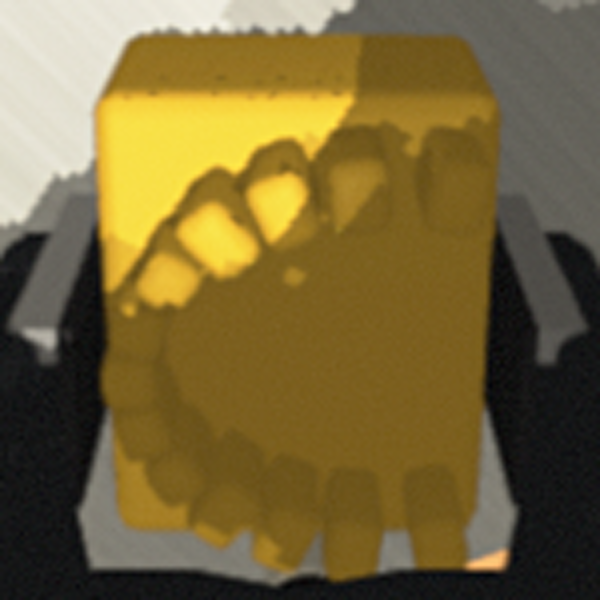

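Request:
{"api": "send_rows", "payload": {"targets": [[[-0.15, 0.12, -1, 0, 3], [-0.15, 0.12, -2, 0, 3], [-0.15, 0.12, -3, 0, 3], [-0.15, 0.12, -3.3, 0, 3], [-0.15, 0.12, -3.4, 0, 3], [-0.15, 0.12, -3.4, 0, 3], [-0.15, 0.12, -3.4, 0, 3]]]}}

```text
clock: 11.4
eef_pos: [0.5114, -0.0557, 0.0419]
tool_rot: [-0.296, 0.955, -0.0, 0.0]
ft_force: [0.6, 0.5, -0.9]
grip_width: 0.0467
```

Request:
{"api": "send_rows", "payload": {"targets": [[[0, 0, -0.1, 0, 3], [0, 0, -0.1, 0, 3], [0, 0, -0.2, 0, 3], [0, 0, -0.2, 0, 3]]]}}

```text
clock: 11.9
eef_pos: [0.5115, -0.0557, 0.0417]
tool_rot: [-0.296, 0.955, -0.0, 0.001]
ft_force: [-4.1, -0.6, 11.2]
grip_width: 0.0467
```

Request:
{"api": "send_rows", "payload": {"targets": [[[0, 0, 0.1, 0, 3], [0, 0, 0.1, 0, 5.5], [0, 0, 0.1, 0, 7], [0, 0, 0.1, 0, 7], [0, 0, 1, 0, 7], [0, 0, 3, 0, 7], [0, 0, 7, 0, 7], [0, 0, 11, 0, 7], [0, 0, 13, 0, 7], [0, 0, 13, 0, 7]]]}}

```text
clock: 13.15
eef_pos: [0.5125, -0.0558, 0.1722]
tool_rot: [-0.296, 0.955, -0.001, 0.002]
ft_force: [0.2, 0.1, -0.1]
grip_width: 0.0698
```

```bash
python3 - <<'E'
from h import *
np.set_printoptions(precision=4,suppress=True)
o=bot.get_obs(); print(o["eef_pos"],o["grip_width"])
snap("wrist","w9")
snap("scene","s9");snap("side","d9")
a=cv2.imread("pics/d9.png")[160:310,250:400];b=cv2.imread("pics/s9.png")[160:310,150:300]
cv2.imwrite("pics/c9.png",cv2.resize(np.hstack([a,b]),None,fx=2.66,fy=2.66,interpolation=cv2.INTER_CUBIC))
E
```

```text
[ 0.5125 -0.0558  0.1722] 0.069773792411621
```

View pics/w9.png

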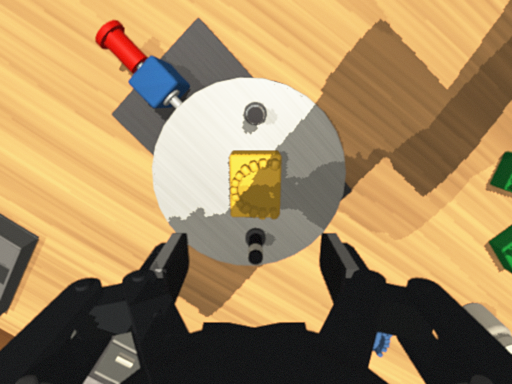

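View pics/c9.png

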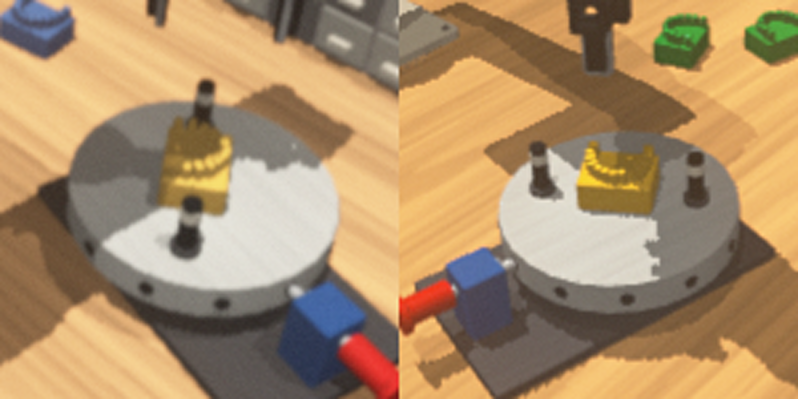

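The cast at (255,185) now stands free on the disc, with the posts at (255,113) and (255,245) in line with it. I'll measure its centring, and also the red grip at (122,43).

```bash
python3 - <<'E'
from h import *
np.set_printoptions(precision=4,suppress=True)
C=cam("wrist")
im=cv2.cvtColor(cv2.imread("pics/w9.png"),cv2.COLOR_BGR2RGB)
h=cv2.cvtColor(im,cv2.COLOR_RGB2HSV).astype(int)
z=((h[...,1]>120)&(h[...,0]>15)&(h[...,0]<36)).astype(np.uint8); m=np.zeros_like(z); m[145:225,222:290]=z[145:225,222:290]
c,_=cv2.findContours(m,cv2.RETR_EXTERNAL,cv2.CHAIN_APPROX_NONE); m=cv2.drawContours(np.zeros_like(m),[max(c,key=cv2.contourArea)],-1,1,-1)
print(m.sum(),fit([(m,C)],.512,-.0555,[.60,.55],.070),fit([(m,C)],.512,-.0555,[-.97,2.17],.070))
b=np.hstack([cv2.resize(im[90:140,230:280],None,fx=7.9,fy=7.9,interpolation=cv2.INTER_CUBIC),cv2.resize(im[220:270,230:280],None,fx=7.9,fy=7.9,interpolation=cv2.INTER_CUBIC)])
cv2.imwrite("pics/w9c.png",b[:,:,::-1])
cv2.imwrite("pics/w9d.png",cv2.resize(im[10:120,85:205,::-1],None,fx=5.4,fy=5.4,interpolation=cv2.INTER_CUBIC))
E
```

```text
3347 (array([ 0.5086, -0.0547,  0.9703]), np.float64(0.30993459816557445)) (array([ 0.5107, -0.054 , -0.9698]), np.float64(0.08596310231824256))
```

View pics/w9c.png

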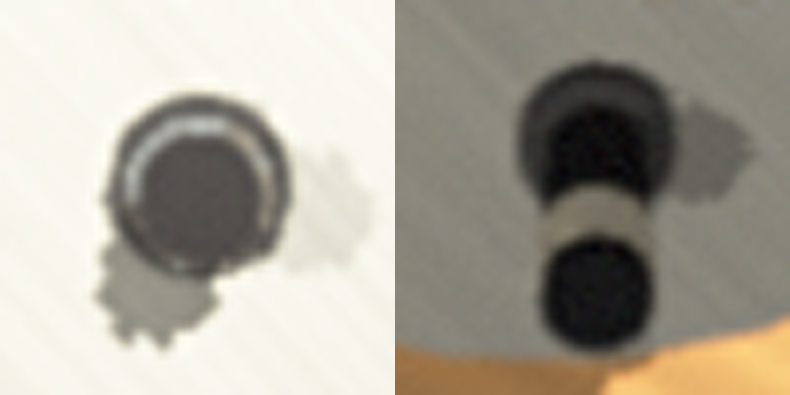

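View pics/w9d.png

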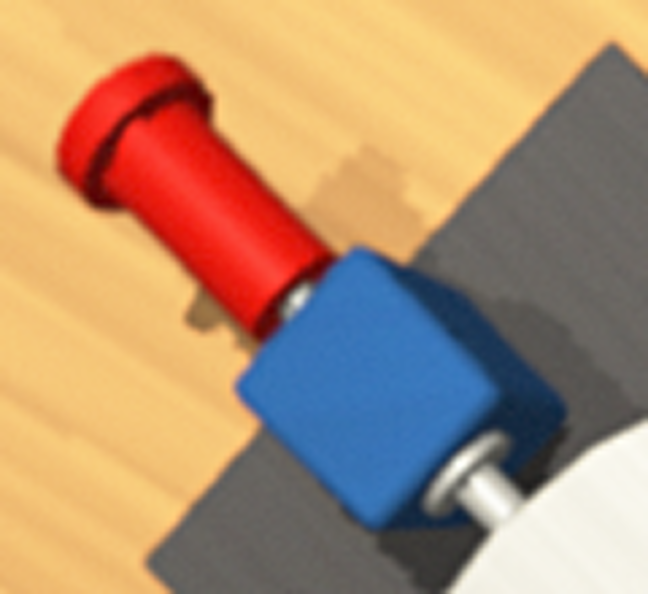

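```bash
python3 - <<'E'
from h import *
np.set_printoptions(precision=4,suppress=True)
C=cam("wrist")
t1=onz((255.3,115.3),.115,C);t2=onz((255.7,257.2),.115,C);f1=onz((255.4,113.4),.075,C);f2=onz((255.6,237.7),.075,C)
print(t1,t2,f1,f2); d=(t2-t1)[:2]; print((t1+t2)/2,(f1+f2)/2,np.linalg.norm(d),np.linalg.norm(f2-f1),np.degrees(np.arctan2(d[1],d[0])))
im=cv2.cvtColor(cv2.imread("pics/w9.png"),cv2.COLOR_BGR2RGB)
cv2.imwrite("pics/w9f.png",cv2.resize(im[140:230,215:295,::-1],None,fx=6.5,fy=6.5,interpolation=cv2.INTER_CUBIC))
c=lambda x,y:(85+x/5.4,10+y/5.4)
L=[onz(c(*p),.055,C)[:2] for p in((105,165),(255,320),(215,130),(330,250))]
print(L); 
for a,b in((0,1),(2,3)):
    v=L[b]-L[a];print(np.degrees(np.arctan2(v[1],v[0])))
print((L[0]+L[2])/2,(L[1]+L[3])/2)
# housing top corners z=.07
H=[onz(c(*p),.070,C)[:2] for p in((240,388),(365,248),(500,393),(375,525))]
for i in range(4): v=H[(i+1)%4]-H[i]; print(np.linalg.norm(v),np.degrees(np.arctan2(v[1],v[0])))
print("housing c",np.mean(H,0),"outer face mid",(H[0]+H[1])/2)
# disc ellipse: bright rim fit by hand pts
E
```

```text
[ 0.4559 -0.0911  0.115 ] [ 0.5601 -0.0188  0.115 ] [ 0.4553 -0.091   0.075 ] [ 0.5599 -0.0187  0.075 ]
[ 0.508  -0.0549  0.115 ] [ 0.5076 -0.0549  0.075 ] 0.1268903110942989 0.1271537795282695 34.74163683965115
[array([ 0.4802, -0.2497]), array([ 0.4883, -0.214 ]), array([ 0.4643, -0.2356]), array([ 0.4704, -0.2083])]
77.23939418452437
77.3960802525723
[ 0.4722 -0.2427] [ 0.4793 -0.2112]
0.032598354663407984 167.45710933303303
0.03213550047945994 76.7187723827852
0.03217832486888554 -12.827152303742327
0.03197318722183337 -102.53155446916135
housing c [ 0.4853 -0.1856] outer face mid [ 0.4817 -0.2013]
```

View pics/w9f.png

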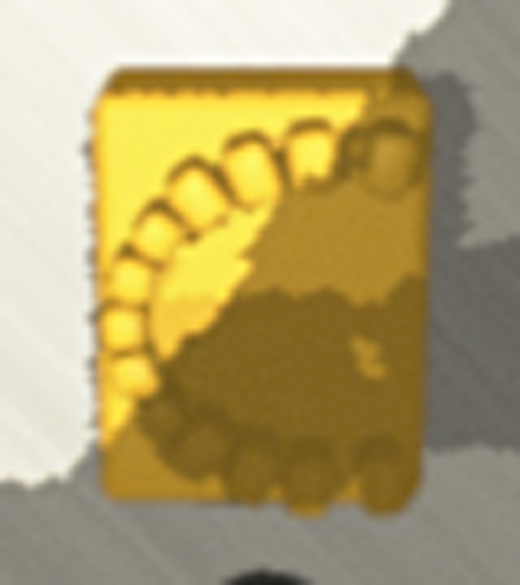

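```bash
python3 - <<'E'
from h import *
np.set_printoptions(precision=4,suppress=True)
C=cam("wrist")
a=onz((255.5,154.2),.098,C);b=onz((255.5,216.9),.098,C);print(a,b,(a+b)/2,np.linalg.norm(a-b))
u=np.array([.8217,.5699]);n=np.array([-.5699,.8217]);q=((a+b)/2)[:2]-[.5078,-.0549];print("along,across",q@u,q@n)
# red grip ends: inner end center, outer flange; scene & side triang
o=bot.get_obs();print(o["joint_pos"],o["clock"])
E
```

```text
[ 0.4838 -0.0715  0.098 ] [ 0.5329 -0.0377  0.098 ] [ 0.5083 -0.0546  0.098 ] 0.059628583805365294
along,across 0.0006206340690029688 -3.938890375279879e-05
[-0.1084  0.2814 -0.0118  1.2796 -0.     -0.7096] 13.3
```

Request:
{"api": "send_rows", "payload": {"targets": [[[-0.5, -3, 0, 0.18, 6], [-1, -6, 0, 0.36, 6], [-2, -10, 0, 0.54, 6], [-2.5, -14, -1, 0.72, 6], [-3.2, -16.6, -3, 0.745, 6], [-3.2, -16.6, -5, 0.745, 6], [-3.2, -16.6, -5, 0.745, 6], [-3.2, -16.6, -5, 0.745, 6], [-3.2, -16.6, -5, 0.745, 6]]]}}

```text
clock: 14.42
eef_pos: [0.4796, -0.2214, 0.1206]
tool_rot: [-0.624, 0.782, -0.001, 0.0]
ft_force: [-0.0, 0.8, -0.8]
grip_width: 0.0606
```

```bash
python3 - <<'E'
from h import *
np.set_printoptions(precision=4,suppress=True)
o=bot.get_obs(); W=R.from_quat(o["tool_rot"]).as_matrix(); print(o["eef_pos"],np.degrees(np.arctan2(W[1,1],W[0,1])),W[2],o["joint_pos"])
im,C=snap("wrist","w10")
u=proj(np.array([o["eef_pos"][0],o["eef_pos"][1],.055]),C);print(u)
cv2.imwrite("pics/w10c.png",cv2.resize(im[90:300,150:360,::-1],None,fx=2.8,fy=2.8,interpolation=cv2.INTER_CUBIC))
E
```

```text
[ 0.4796 -0.2214  0.1206] 167.18155142756586 [ 0.0003 -0.0013 -1.    ] [-0.4325  0.3389 -0.0609  1.1696  0.     -1.7796]
[[254.0454 189.1147]]
```

View pics/w10.png

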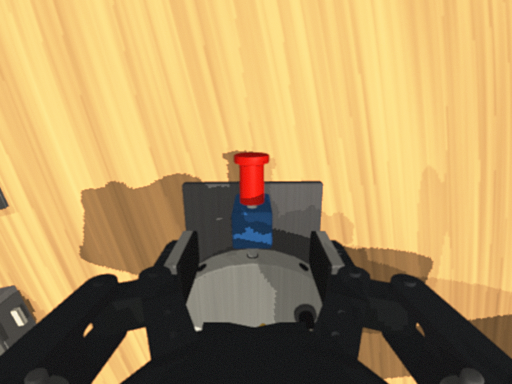

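View pics/w10c.png

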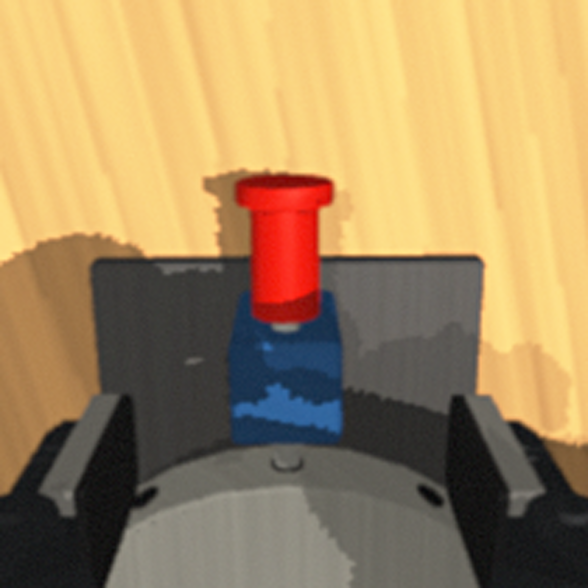

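```bash
python3 - <<'E'
from h import *
np.set_printoptions(precision=4,suppress=True)
o=bot.get_obs(); C=cam("wrist",o); e=np.array(o["eef_pos"]); W=R.from_quat(o["tool_rot"]).as_matrix()
c=lambda x,y:(150+x/2.8,90+y/2.8)
for n,p,z in(("flangein top",(285,209),.066),("inner end top",(287,300),.066),("flange outer top",(285,180),.0705),("axis L",(252,250),.057),("axis R",(320,250),.057),("hous outer L",(241,295),.07),("hous outerR",(331,293),.07)):
    P=onz(c(*p),z,C);print(n,P,((P-e)@W)[:2])
E
```

```text
flangein top [ 0.476  -0.2459  0.066 ] [ 0.0246 -0.0018]
inner end top [ 0.4818 -0.2179  0.066 ] [-0.004  -0.0013]
flange outer top [ 0.4739 -0.2551  0.0705] [ 0.0341 -0.0018]
axis L [ 0.4896 -0.2336  0.057 ] [ 0.0096 -0.0123]
axis R [ 0.4687 -0.2289  0.057 ] [0.0096 0.0091]
hous outer L [ 0.4948 -0.2238  0.07  ] [-0.0011 -0.0152]
hous outerR [ 0.468  -0.2184  0.07  ] [-0.0004  0.0121]
```

```bash
python3 - <<'E'
from h import *
np.set_printoptions(precision=4,suppress=True)
o=bot.get_obs(); C=cam("wrist",o); e=np.array(o["eef_pos"]); W=R.from_quat(o["tool_rot"]).as_matrix()
im=cv2.imread("pics/w10.png")
cv2.imwrite("pics/w10d.png",cv2.resize(im[140:260,215:295],None,fx=5,fy=5,interpolation=cv2.INTER_CUBIC))
# predicted pictures: for axial offset x0 of inner end (tool frame), bar ends & face
for x0 in (-.006,-.002,.002,.006):
    def q(x,y,z): 
        P=e+W@np.array([x,y,0]); P[2]=z; return proj(P,C)[0].round(1)
    print(x0,"inner end top/bot",q(x0,-.0015,.066),q(x0,-.0015,.044),"flange in",q(x0+.029,-.0015,.066),q(x0+.029,-.0015,.0705),"flange out",q(x0+.036,-.0015,.0705),q(x0+.036,-.0015,.0395),"face top",q(x0-.005,-.0015,.07),q(x0-.005,-.0195,.07),q(x0-.005,.0165,.07),"face bot",q(x0-.005,-.0195,.012),q(x0-.005,.0165,.012))
E
```

```text
-0.006 inner end top/bot [252.3 199.3] [252.5 191.9] flange in [252.3 166.5] [252.2 167.7] flange out [252.2 159.3] [252.5 153.1] face top [252.3 206.3] [231.3 206.3] [273.2 206.4] face bot [235.6 187.5] [269.7 187.5]
-0.002 inner end top/bot [252.3 194.9] [252.5 187.8] flange in [252.3 161.8] [252.2 162.9] flange out [252.2 154.4] [252.5 148.8] face top [252.3 201.9] [231.2 201.9] [273.3 202. ] face bot [235.5 183.8] [269.8 183.9]
0.002 inner end top/bot [252.3 190.5] [252.5 183.7] flange in [252.3 157.1] [252.2 158.1] flange out [252.2 149.5] [252.5 144.4] face top [252.3 197.5] [231.1 197.5] [273.4 197.5] face bot [235.5 180.1] [269.9 180.2]
0.006 inner end top/bot [252.3 186. ] [252.5 179.5] flange in [252.3 152.3] [252.2 153.2] flange out [252.2 144.5] [252.5 140. ] face top [252.3 193. ] [231. 193.] [273.5 193. ] face bot [235.4 176.4] [269.9 176.5]
```

View pics/w10d.png

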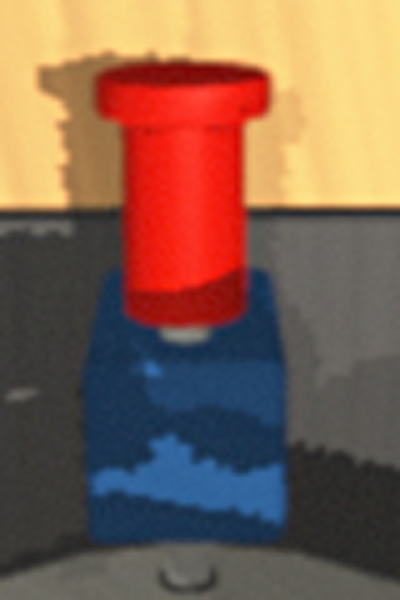

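Request:
{"api": "send_rows", "payload": {"targets": [[[0, -0.66, -3, 0, 6], [0, -0.66, -7, 0, 6], [0, -0.66, -10, 0, 6], [0, -0.66, -11.6, 0, 6], [0, -0.66, -11.6, 0, 6], [0, -0.66, -11.6, 0, 6]]]}}

```text
clock: 15.22
eef_pos: [0.4802, -0.2287, 0.0051]
tool_rot: [-0.623, 0.782, -0.001, 0.001]
ft_force: [0.2, -0.3, -0.3]
grip_width: 0.0603
```

```bash
python3 - <<'E'
from h import *
snap("wrist","w11");snap("side","d11");snap("scene","s11")
a=cv2.imread("pics/d11.png")[200:330,330:460];b=cv2.imread("pics/s11.png")[200:330,100:230]
cv2.imwrite("pics/c11.png",cv2.resize(np.hstack([a,b]),None,fx=3,fy=3,interpolation=cv2.INTER_CUBIC))
E
```

```text
(no output)
```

View pics/w11.png

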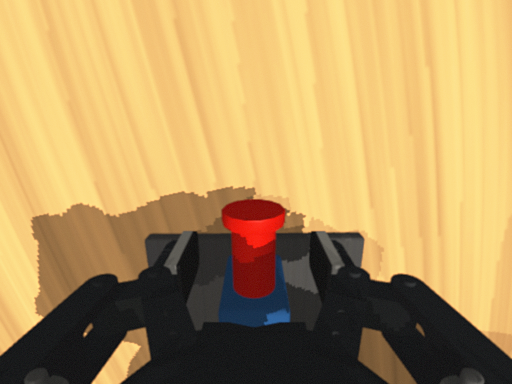

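View pics/c11.png

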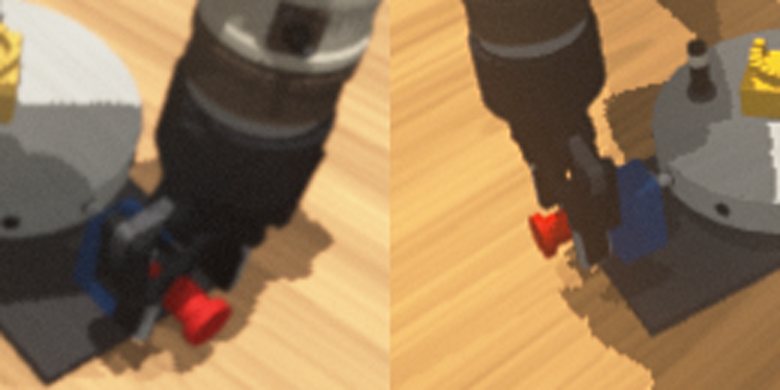

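The fingers straddle the red bar between the flange and the housing, centred at about column 253, with no contact. Closing.

Request:
{"api": "send_rows", "payload": {"targets": [[[0, 0, 0, 0, 4], [0, 0, 0, 0, 1.5], [0, 0, 0, 0, 1], [0, 0, 0, 0, 0.5], [0, 0, 0, 0, 0.5], [0, 0, 0, 0, 0.5]]]}}

```text
clock: 16.12
eef_pos: [0.4804, -0.2287, 0.0045]
tool_rot: [-0.623, 0.782, -0.001, 0.001]
ft_force: [4.5, -0.4, 3.9]
grip_width: 0.0202
```

Request:
{"api": "send_rows", "payload": {"targets": [[[-0.05, -0.25, 0, 0, 0.5], [-0.11, -0.5, 0, 0, 0.5], [-0.17, -0.75, 0, 0, 0.5], [-0.22, -1.0, 0, 0, 0.5], [-0.28, -1.25, 0, 0, 0.5], [-0.34, -1.5, 0, 0, 0.5], [-0.39, -1.75, 0, 0, 0.5], [-0.43, -1.9, 0, 0, 0.5], [-0.43, -1.9, 0, 0, 0.5], [-0.43, -1.9, 0, 0, 0.5]]]}}

```text
clock: 17.38
eef_pos: [0.4769, -0.2445, 0.0045]
tool_rot: [-0.624, 0.781, 0.001, 0.003]
ft_force: [7.6, 6.9, 4.8]
grip_width: 0.0202
```

Request:
{"api": "send_rows", "payload": {"targets": [[[-0.03, -0.15, 0, 0, 0.5], [-0.06, -0.3, 0, 0, 0.5], [-0.08, -0.4, 0, 0, 0.5], [-0.08, -0.4, 0, 0, 0.5], [-0.08, -0.4, 0, 0, 0.5], [-0.08, -0.4, 0, 0, 0.5]]]}}

```text
clock: 18.12
eef_pos: [0.4762, -0.2479, 0.0045]
tool_rot: [-0.624, 0.781, 0.001, 0.004]
ft_force: [7.8, 8.6, 5.3]
grip_width: 0.0201
```

Request:
{"api": "send_rows", "payload": {"targets": [[[-0.03, -0.15, 0, 0, 0.5], [-0.06, -0.3, 0, 0, 0.5], [-0.06, -0.3, 0, 0, 0.5], [-0.06, -0.3, 0, 0, 0.5], [-0.06, -0.3, 0, 0, 0.5]]]}}

```text
clock: 18.75
eef_pos: [0.4762, -0.2477, 0.0045]
tool_rot: [-0.625, 0.78, 0.003, 0.006]
ft_force: [8.6, 17.1, 7.7]
grip_width: 0.0202
```

The pull force jumped while the position held, so the plunger is at its stop after about 19.6 mm. Checking with the cameras.

```bash
python3 - <<'E'
from h import *
snap("wrist","w12");snap("side","d12");snap("scene","s12")
a=cv2.imread("pics/d12.png")[170:330,260:460];b=cv2.imread("pics/s12.png")[170:330,100:300]
cv2.imwrite("pics/c12.png",cv2.resize(np.hstack([a,b]),None,fx=2,fy=2,interpolation=cv2.INTER_CUBIC))
o=bot.get_obs();print(o["eef_pos"],o["ft_force"],o["grip_width"],o["clock"])
E
```

```text
[ 0.47618882 -0.24773344  0.00447989] [10.22899313 16.54353287  7.88040858] 0.020210254220443518 18.9
```

View pics/c12.png

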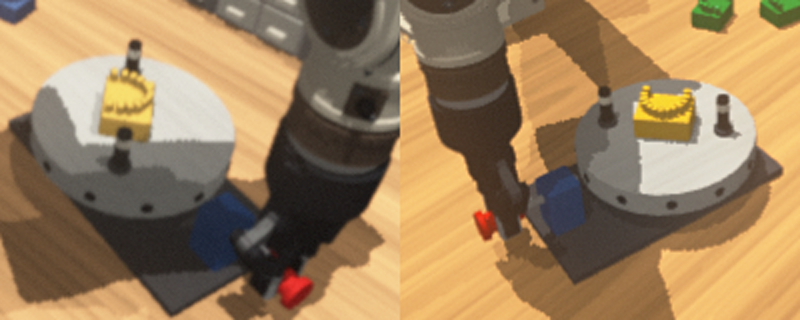

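View pics/w12.png

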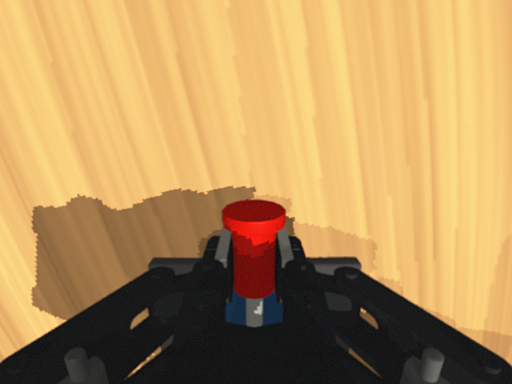

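View pics/s12.png

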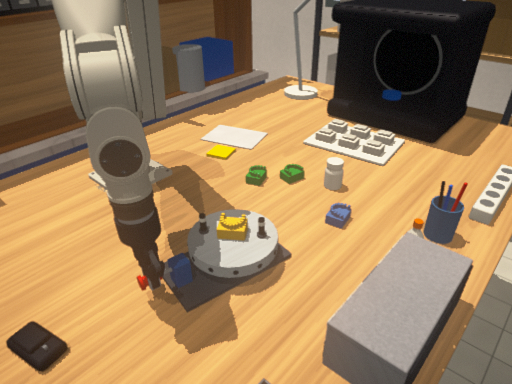

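The flange keeps the same place in the wrist view (253,215) as before the pull, so the grip has not slipped. The shaft now shows behind the bar and no pin is visible at the rim. The cast still stands between the posts at (233,228) in the scene image, and the blue cast and jar have not moved. Handing in.

```bash
python3 -c "
from workcell import bot
print(bot.job_done()); o=bot.get_obs(); print(o['eef_pos'],o['ft_force'],o['grip_width'],o['clock'])"
```

```text
the job is handed in; nothing more can be done
None
the job is handed in; nothing more can be done
```

The yellow cast stands teeth up between the posts and is released. The gripper is holding the red knob fully back against its stop. I handed the job in at about 18.9 s; it reports no verdict.

**Cast:** the first grasp failed because the real fingertips sit about 33 mm higher than the reported TCP. The fingers closed above the cast and pressed lightly on it (about 18 N), without visibly moving it. I measured that offset, allowed for it, and the second grasp held. After release the wrist image put the cast within about 1 mm of the midpoint between the posts, in line with them.

**Plunger:** the grip moved back 19.5 mm. The pull force then rose from about 9 N to about 17 N with no further motion, which indicates the stop. The knob had not slipped in the fingers, and no pin shows at the rim.

**Untouched items:** the blue cast and the white jar are where they started.

**Checks that disagreed:**
- Absolute positions from the wrist camera differed by 4–5 mm between views, so I judged centring from positions within a single picture.
- An automatic outline fit of the placed cast matched poorly, so I measured it by its edges instead.

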